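# Find the wedge that fills the gap in the wedging jig

### The arm

A 6-joint arm with a two-finger parallel gripper is mounted at the origin on a cart in front of the work surface, level with it; the furniture and walls round the work are solid. World frame = base frame: x ahead of the robot, y to its left, z up, the work surface at z = 0. Lengths are in m, angles in rad, forces in N, time in s.
With the tool pointing down it reaches from about 0.35 to 0.925 m from the base axis. Payload 6.4 kg.
Tool frame: the origin (TCP) lies midway between the tips of the shut fingers; the grasp point (between the pads) lies 19 mm behind it; x points along the fingers, y is the direction in which the jaws open and shut, and the axes are right-handed (so a half turn about x gives the same grasp; the last joint's range is limited). The gripper opens to 85 mm and grips with 20 to 120 N. Pads are 22 mm wide; open, the fingers measure 114 mm over their backs; the gripper's body (76 mm by 85 mm) begins 54 mm behind the grasp point. The pads swing forward as they close: fully open they stand 13 mm farther back than shut.
Start: joints at [-0.174, 0.245, 1.558, -0, 1.339, -0.174], TCP at [0.65, 0, 0.231] pointing down, gripper open.
Joint ranges: [-3.13, 3.13], [-1.02, 2.26], [0.13, 2.54], [-0.95, 4.09], [0.21, 2.88], [-2.74, 2.74]. Speed limits (rad/s): [2.57, 2.57, 3.14, 3.14, 3.14, 3.14].

### API

Orientations are given as [roll, pitch, yaw] about the fixed x, y, z axes, in that order (R = Rz(yaw) Ry(pitch) Rx(roll)).
In Python, from cell import r gives the robot as it stands. Calls block until the motion is done:
- r.goto(position, orientation): joint-space move of the TCP to a pose.
- r.move_straight(position, rotation=None, v=0.15, threshold=None): straight line of the TCP; rotation=None keeps the orientation; v is the mean speed in m/s. With threshold (N) it stops when the force on the tool has changed by that much, and returns True; else False.
- r.goto_joints(angles): joint-space move.
- r.grip(opening, newtons=None): opening from 0.0 (shut) to 1.0 (fully open); newtons is the grip in N (None keeps the last); returns when the fingers have stopped.
- r.wait(seconds).
- r.ik(position, orientation): joint angles nearest the present ones, or None.
- r.state(): the state.
- r.get_image(name): name is "scene" or "side" or "wrist"; returns (picture, depth): 480x640x3 uint8, blue, green, red; 480x640 float32, m along the optical axis (not along the pixel's ray), 0 where there is no reading.
- r.camera_model(name): a dict with "vertical_fov" (degrees; the focal length in pixels is half the picture's height over the tangent of half this angle, whatever the lens; pixels are square), "cx", "cy" (the principal point, pixels), "position" and "attitude" of the camera in the world. Camera axes: x right, y down, z forward; pixel columns grow to the right and rows downward; lengths in m; the calibration is good to about 2 mm. A picture is of the moment at which its call begins: read the wrist's pose just before it. camera_model takes no time and is no camera call; for the wrist camera it gives the pose at the moment of the call.
A pose or a line that the arm cannot do raises r.IKError and nothing moves.
- r.sign_off(): hands the job in, once; it reports no verdict.
The state is a dict: "time": time; "joint_pos": joint angles; "joint_vel": joint speeds; "joint_torque": joint torques, N m; "eef_pos": TCP position; "orientation": TCP orientation; "force": force on the tool from outside, world axes, zero at the start; "ft_torque": the same for the moment, N m; "gripper_width": opening from 0.0 (shut) to 1.0 (fully open).
Only numpy, scipy, OpenCV 4.12 (cv2) and the standard library are available. Lean on these libraries where they do the work, as an engineer would, in place of code of your own. Each camera call takes 0.05 s, during which the arm holds its last target.

### The job

Find, by trying them in the gap, the wedge that fills the space between the jig's slanted cheek and the timber block, and leave it pressed home, square and bearing on both faces, with its shoulder level with the top of the cheek (up to 3 mm proud or sunk is fine). Leave the other three wedges standing on the table clear of the jig, and do not disturb the roll of yellow tape or the wax tin.

Things in the scene. Friction and masses are not known exactly. Their poses are not given: they have to be found in the camera images.
- jig: Wedging jig fixed to the table: plywood bed 84 x 190 x 12 mm (origin under its middle) with a dark wooden cheek at the -y end and a pale timber block beyond the gap; both are 64 mm wide (x), tops at z = 62 mm. The timber is fixed at another place each time: the gap at the top is 33.2 to 40.8 mm wide, not given, to be found by trying. Timber's face upright, 80 mm deep behind it.
- cheek_edge (a point): Middle of the cheek's top inner edge, z = 62 mm, where the gap begins. y: across the gap from cheek to timber; x: along the gap, which is open at both ends; z up. The cheek's inner face slants: 0.4 mm nearer the timber per mm of depth, down to the bed 50 mm below. A wedge in the gap rests 2.5 mm higher (lower) per mm that the gap is narrower (wider) than its shoulder.
- wedge1_mid (a point): Brown wedge, 1 black stripe on top; loose, 70 g, stands 78 mm high. Point: tab axis, 39 mm up. Body 50 mm (x), 30 mm high to the shoulder, there 34 mm wide (y), foot 22 mm: upright face 17 mm to +y (goes to the timber), other face slanted like the cheek, top edge 17 mm to -y. Tab over the shoulder: 24 (x) x 16 (y) x 48 mm; grip it across x. z up.
- wedge2_mid (a point): Brown wedge, 2 black stripes on top; loose, 70 g, stands 78 mm high. Point: tab axis, 39 mm up. Body 50 mm (x), 30 mm high to the shoulder, there 36 mm wide (y), foot 24 mm: upright face 17 mm to +y (goes to the timber), other face slanted like the cheek, top edge 19 mm to -y. Tab over the shoulder: 24 (x) x 16 (y) x 48 mm; grip it across x. z up.
- wedge3_mid (a point): Brown wedge, 3 black stripes on top; loose, 70 g, stands 78 mm high. Point: tab axis, 39 mm up. Body 50 mm (x), 30 mm high to the shoulder, there 38 mm wide (y), foot 26 mm: upright face 17 mm to +y (goes to the timber), other face slanted like the cheek, top edge 21 mm to -y. Tab over the shoulder: 24 (x) x 16 (y) x 48 mm; grip it across x. z up.
- wedge4_mid (a point): Brown wedge, 4 black stripes on top; loose, 70 g, stands 78 mm high. Point: tab axis, 39 mm up. Body 50 mm (x), 30 mm high to the shoulder, there 40 mm wide (y), foot 28 mm: upright face 17 mm to +y (goes to the timber), other face slanted like the cheek, top edge 23 mm to -y. Tab over the shoulder: 24 (x) x 16 (y) x 48 mm; grip it across x. z up.
- roll_mid (a point): Roll of yellow tape lying flat, 110 mm across, 30 mm high; the point is at its middle, half-way up. Loose; leave alone.
- tin_mid (a point): Round green wax tin, 79 mm across, 34 mm high; the point is on its axis half-way up. Loose; leave alone.
There are look-alikes about, which are no part of the job. What is shaped like the part that bears wedge3_mid but pink or red is not meant.

How it is judged:
At the end, for the whole second after the job is handed in: One wedge in the gap: shoulder within 3.5 mm of the cheek top's height, within 4 mm of its place across the gap and 15 mm along it, tilt under 0.045, turn under 0.08 rad; the other three upright (0.1 rad) on the table, over 70 mm from the cheek edge point; all released, at rest ((((z of wedge1_mid in the frame of cheek_edge between 0.0055 and 0.0125 m and y of wedge1_mid in the frame of cheek_edge between 0.013 and 0.021 m and x of wedge1_mid in the frame of cheek_edge between -0.015 and 0.015 m and angle between wedge1_mid's own z axis and vertical below 0.045 rad and angle between the y axis of wedge1_mid and the y axis of cheek_edge, either way round below 0.08 rad) and (height (world z) of wedge2_mid between 0.035 and 0.043 m and angle between wedge2_mid's own z axis and vertical below 0.1 rad and horizontal distance between wedge2_mid and cheek_edge above 0.07 m) and (height (world z) of wedge3_mid between 0.035 and 0.043 m and angle between wedge3_mid's own z axis and vertical below 0.1 rad and horizontal distance between wedge3_mid and cheek_edge above 0.07 m) and (height (world z) of wedge4_mid between 0.035 and 0.043 m and angle between wedge4_mid's own z axis and vertical below 0.1 rad and horizontal distance between wedge4_mid and cheek_edge above 0.07 m)) or ((z of wedge2_mid in the frame of cheek_edge between 0.0055 and 0.0125 m and y of wedge2_mid in the frame of cheek_edge between 0.015 and 0.023 m and x of wedge2_mid in the frame of cheek_edge between -0.015 and 0.015 m and angle between wedge2_mid's own z axis and vertical below 0.045 rad and angle between the y axis of wedge2_mid and the y axis of cheek_edge, either way round below 0.08 rad) and (height (world z) of wedge1_mid between 0.035 and 0.043 m and angle between wedge1_mid's own z axis and vertical below 0.1 rad and horizontal distance between wedge1_mid and cheek_edge above 0.07 m) and (height (world z) of wedge3_mid between 0.035 and 0.043 m and angle between wedge3_mid's own z axis and vertical below 0.1 rad and horizontal distance between wedge3_mid and cheek_edge above 0.07 m) and (height (world z) of wedge4_mid between 0.035 and 0.043 m and angle between wedge4_mid's own z axis and vertical below 0.1 rad and horizontal distance between wedge4_mid and cheek_edge above 0.07 m)) or ((z of wedge3_mid in the frame of cheek_edge between 0.0055 and 0.0125 m and y of wedge3_mid in the frame of cheek_edge between 0.017 and 0.025 m and x of wedge3_mid in the frame of cheek_edge between -0.015 and 0.015 m and angle between wedge3_mid's own z axis and vertical below 0.045 rad and angle between the y axis of wedge3_mid and the y axis of cheek_edge, either way round below 0.08 rad) and (height (world z) of wedge1_mid between 0.035 and 0.043 m and angle between wedge1_mid's own z axis and vertical below 0.1 rad and horizontal distance between wedge1_mid and cheek_edge above 0.07 m) and (height (world z) of wedge2_mid between 0.035 and 0.043 m and angle between wedge2_mid's own z axis and vertical below 0.1 rad and horizontal distance between wedge2_mid and cheek_edge above 0.07 m) and (height (world z) of wedge4_mid between 0.035 and 0.043 m and angle between wedge4_mid's own z axis and vertical below 0.1 rad and horizontal distance between wedge4_mid and cheek_edge above 0.07 m)) or ((z of wedge4_mid in the frame of cheek_edge between 0.0055 and 0.0125 m and y of wedge4_mid in the frame of cheek_edge between 0.019 and 0.027 m and x of wedge4_mid in the frame of cheek_edge between -0.015 and 0.015 m and angle between wedge4_mid's own z axis and vertical below 0.045 rad and angle between the y axis of wedge4_mid and the y axis of cheek_edge, either way round below 0.08 rad) and (height (world z) of wedge1_mid between 0.035 and 0.043 m and angle between wedge1_mid's own z axis and vertical below 0.1 rad and horizontal distance between wedge1_mid and cheek_edge above 0.07 m) and (height (world z) of wedge2_mid between 0.035 and 0.043 m and angle between wedge2_mid's own z axis and vertical below 0.1 rad and horizontal distance between wedge2_mid and cheek_edge above 0.07 m) and (height (world z) of wedge3_mid between 0.035 and 0.043 m and angle between wedge3_mid's own z axis and vertical below 0.1 rad and horizontal distance between wedge3_mid and cheek_edge above 0.07 m))) and linear speed of each of wedge1, wedge2, wedge3, wedge4 below 0.01 m/s); the robot touches nothing.
It fails at once if the tape roll or the wax tin is moved by more than 25 mm (distance of any of roll_mid, tin_mid from where it was at the start of the episode above 0.025 m).
It also fails if it takes over 67 s, if anything falls off the work surface, if the arm or the gripper's body presses on something with over 40 N, if the wrist force passes 120 N, or if a joint passes its speed limit or range.

## Working session

There is one attempt and no reset: what is moved stays moved. The work goes in short steps, each a Python script; the robot and the scene stay as the last script left them, time stands still between calls to the robot, and variables do not carry over. Pictures are saved under pics/ and viewed, and the job is handed in when it is done.

```bash
ls; mkdir -p pics; python3 - <<'E'
from cell import r
import cv2
for n in ["scene","side","wrist"]:
    m=r.camera_model(n); im,d=r.get_image(n); cv2.imwrite(f"pics/{n}0.png",im)
    import numpy as np; np.save(f"pics/{n}0.npy",d); print(n,m)
print(r.state())
E
```

```text
pics
scene {'vertical_fov': 53.441729595142725, 'cx': 309.0205356963346, 'cy': 238.95555343723268, 'position': array([ 0.08257451, -0.60519099,  0.67301762]), 'attitude': array([-2.16360883,  0.02161136, -0.61343287])}
side {'vertical_fov': 46.330686458446024, 'cx': 312.55946364487295, 'cy': 240.49058212219484, 'position': array([0.27741042, 0.92574002, 0.72965232]), 'attitude': array([-2.21926826, -0.01382573, -2.78011921])}
wrist {'vertical_fov': 71.00774551608274, 'cx': 321.8943114321322, 'cy': 241.71880234854456, 'position': array([0.65007752, 0.08047274, 0.37242388]), 'attitude': array([2.82516097e+00, 1.57393450e-03, 1.13722395e-04])}
{'time': 0.15, 'joint_pos': array([-1.74105215e-01,  2.45651905e-01,  1.55873100e+00,  8.09244223e-06,
        1.33866900e+00, -1.74063727e-01]), 'joint_vel': array([ 9.49152524e-04, -1.14721960e-03, -3.81003125e-03,  1.11531998e-03,
        4.40510226e-05,  9.94883772e-04]), 'joint_torque': array([ 3.57137314e-04, -4.29984105e+01, -3.26552796e+01, -1.40693478e-04,
        3.52074814e-03,  1.27692519e-05]), 'eef_pos': array([6.49583215e-01, 7.78605005e-05, 2.30436182e-01]), 'orientation': array([-1.75025501,  1.56933705,  2.96209062]), 'force': array([-0.38961431,  0.09175666, -0.71250355]), 'ft_torque': array([0.00320565, 0.07616732, 0.00112245]), 'gripper_width': 0.9998143617077652}
```

View pics/scene0.png

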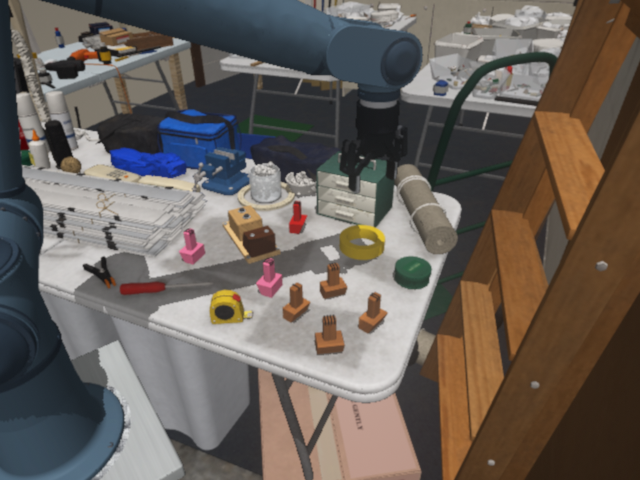

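View pics/side0.png

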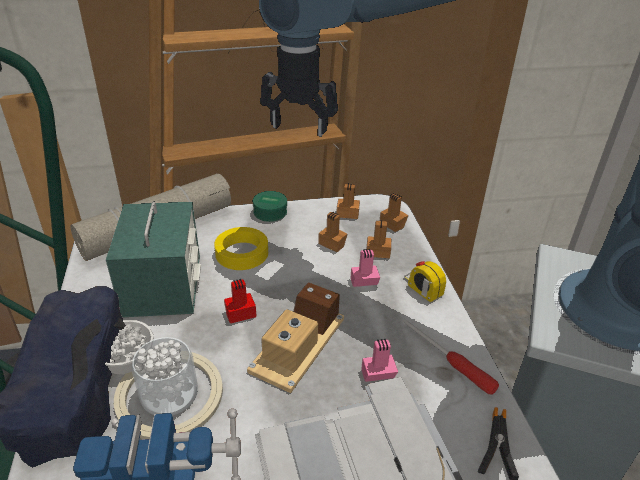

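View pics/wrist0.png

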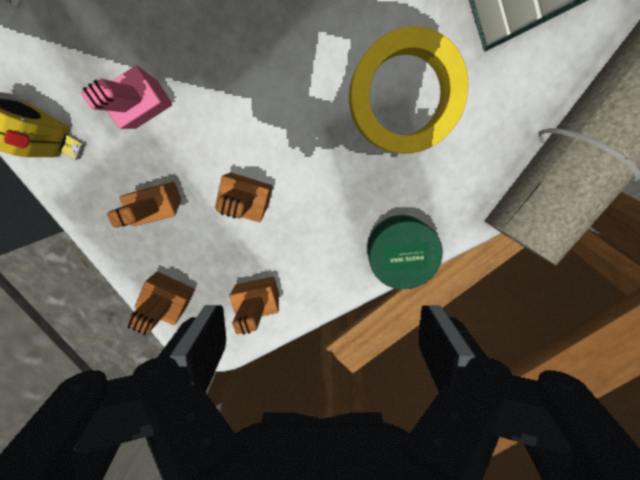

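```bash
cat > h.py <<'E'
import numpy as np, cv2
from scipy.spatial.transform import Rotation as Ro
from cell import r
def K(m): return 240/np.tan(np.radians(m["vertical_fov"])/2)
def cloud(m,d):
    f=K(m); v,u=np.mgrid[0:480,0:640]
    P=np.stack([(u-m["cx"])/f*d,(v-m["cy"])/f*d,d],-1)
    return P@Ro.from_euler("xyz",m["attitude"]).as_matrix().T+m["position"]
def ray(m,uv,z):
    f=K(m); uv=np.atleast_2d(np.asarray(uv,float))
    D=np.c_[(uv[:,0]-m["cx"])/f,(uv[:,1]-m["cy"])/f,np.ones(len(uv))]@Ro.from_euler("xyz",m["attitude"]).as_matrix().T
    return m["position"]+D*((z-m["position"][2])/D[:,2])[:,None]
def shot(n,name):
    m=r.camera_model(n); im,d=r.get_image(n); cv2.imwrite(f"pics/{name}.png",im); return m,im,d
E
python3 - <<'E'
from h import *
im=cv2.imread("pics/wrist0.png"); d=np.load("pics/wrist0.npy"); m=r.camera_model("wrist")
P=cloud(m,d)
hsv=cv2.cvtColor(im,cv2.COLOR_BGR2HSV)
print("table z",P[150:160,300:310,2].mean() , P[230:240,300:310,2].mean())
for (u,v) in [(145,205),(243,195),(160,300),(255,300),(140,95),(410,90),(405,250)]:
    h=40;a=P[max(0,v-h):v+h,u-h:u+h].reshape(-1,3); a=a[a[:,2]>.01]
    print((u,v),hsv[v,u],a.mean(0).round(3),a[:,2].max().round(3))
cv2.imwrite("pics/crop0.png",cv2.resize(im[40:350,60:300],None,fx=2.4,fy=1.9*1,interpolation=cv2.INTER_CUBIC)[:600])
m=r.camera_model("side"); d=np.load("pics/side0.npy"); P=cloud(m,d); im=cv2.imread("pics/side0.png")
sel=(P[...,2]>.055)&(P[...,2]<.066);sel[:, :240]=0;sel[:,345:]=0;sel[:280]=0;sel[400:]=0
a=P[sel]; hs=cv2.cvtColor(im,cv2.COLOR_BGR2HSV)[sel]
for nm,k in(("timber",hs[:,2]>110),("cheek",hs[:,2]<=110)):
    b=a[k][:,:2].astype(np.float32); print(nm,len(b),cv2.minAreaRect(b),a[k][:,2].mean())
E
```

```text
table z -0.0004798830262229448 -0.0002900776238581704
(145, 205) [ 13 156  54] [0.476 0.011 0.048] 0.373
(243, 195) [ 13 162  63] [0.572 0.019 0.047] 0.373
(160, 300) [ 12 163  58] [ 0.495 -0.078  0.086] 0.373
(255, 300) [ 14 170  60] [ 0.579 -0.082  0.077] 0.373
(140, 95) [172 129 128] [0.477 0.11  0.042] 0.373
(410, 90) [ 40   7 107] [0.741 0.123 0.029] 0.373
(405, 250) [ 75 164  92] [ 0.737 -0.043  0.035] 0.373
timber 1428 ((0.570281982421875, 0.2972775399684906), (0.1480642408132553, 0.15473370254039764), 83.3333511352539) 0.06094212637302507
cheek 716 ((0.5235161185264587, 0.2964940667152405), (0.1575249880552292, 0.06554879248142242), 83.60371398925781) 0.06041203503511526
```

View pics/crop0.png

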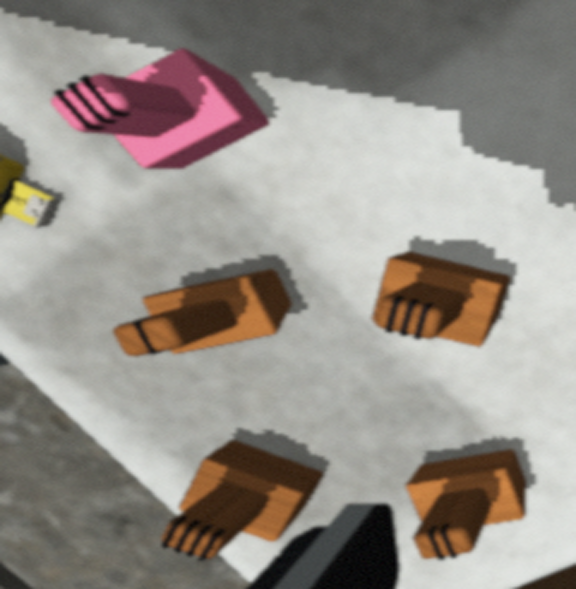

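```bash
cat >> h.py <<'E'
def dn(phi): return [0,np.pi/2,phi-np.pi/2]   # jaws open along phi (world), tool down
E
python3 - <<'E'
from h import *
m=r.camera_model("side"); print(ray(m,[(292,335),(318,295),(300,310)],.062).round(3))
r.goto([.53,-.05,.28],dn(0)); m,im,d=shot("wrist","w1"); np.savez("pics/w1.npz",d=d,**m)
r.goto([.57,.16,.26],dn(0)); m,im,d=shot("wrist","w2"); np.savez("pics/w2.npz",d=d,**m)
print(r.state()["time"])
E
```

```text
[[0.522 0.346 0.062]
 [0.516 0.242 0.062]
 [0.531 0.288 0.062]]
1.7333
```

View pics/w1.png

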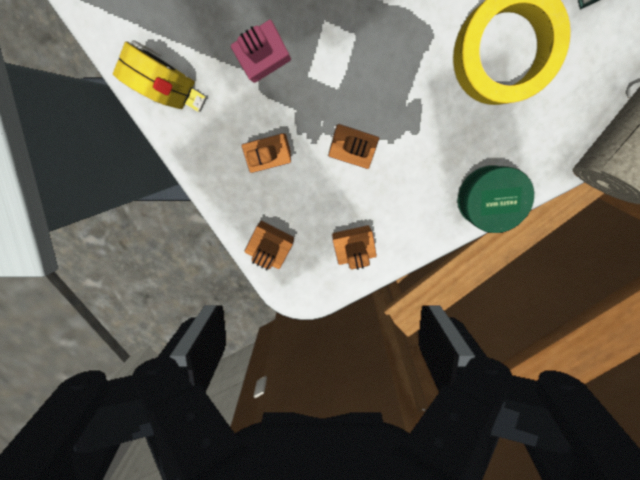

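View pics/w2.png

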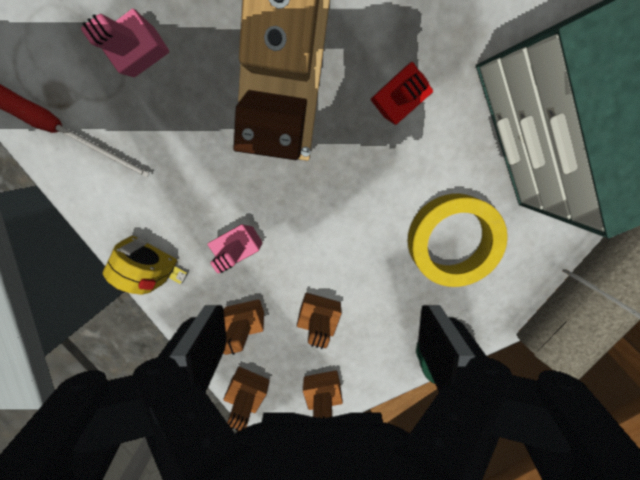

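The wrist view w1 shows the wedges: 1 stripe at (266,152), 3 at (355,147), 4 at (268,245), 2 at (355,247). Pink at (262,50) and in w2 pink (125,40), (237,245), red (402,92) are look-alikes. The jig is at (270,80) in w2.

```bash
python3 - <<'E'
from h import *
r.goto([.54,.27,.26],dn(0)); m,im,d=shot("wrist","w3"); np.savez("pics/w3.npz",d=d,**m)
P=cloud(m,d); hsv=cv2.cvtColor(im,cv2.COLOR_BGR2HSV)
top=(P[...,2]>.057)&(P[...,2]<.066)
for nm,k in (("timber",hsv[...,2]>=85),("cheek",hsv[...,2]<85)):
    M=(top&k).astype(np.uint8); M=cv2.morphologyEx(M,cv2.MORPH_OPEN,np.ones((3,3)))
    n,l,s,c=cv2.connectedComponentsWithStats(M)
    for i in range(1,n):
        if s[i,4]>800:
            a=P[l==i]; print(nm,s[i],c[i].round(),"z",a[:,2].mean().round(4),cv2.minAreaRect(a[:,:2].astype(np.float32)))
z=np.load("pics/w1.npz"); m={k:z[k] for k in z if k!="d"}; d=z["d"]; im=cv2.imread("pics/w1.png"); P=cloud(m,d)
hsv=cv2.cvtColor(im,cv2.COLOR_BGR2HSV)
roi=np.zeros(d.shape,bool); roi[115:275,230:390]=1
print("table",np.median(P[180:200,200:240,2]))
br=roi&(P[...,2]>.012)&(P[...,2]<.1)
n,l,s,c=cv2.connectedComponentsWithStats(br.astype(np.uint8))
for i in range(1,n):
    if s[i,4]<200: continue
    a=P[l==i]; t=a[(a[:,2]>.072)]; sh=a[(a[:,2]>.026)&(a[:,2]<.034)]
    print(c[i].round(),"zmax",a[:,2].max().round(4)); print("  tab",len(t),cv2.minAreaRect(t[:,:2].astype(np.float32)),t.mean(0).round(4)); print("  sh",len(sh),cv2.minAreaRect(sh[:,:2].astype(np.float32)))
cv2.imwrite("pics/w1c.png",cv2.resize(im[110:280,225:395],None,fx=3.5,fy=3.5,interpolation=cv2.INTER_CUBIC))
E
```

```text
timber [ 276  102   73   91 4870] [311. 147.] z 0.0613 ((0.5305050611495972, 0.3334670066833496), (0.08007802069187164, 0.06399248540401459), 81.91659545898438)
cheek [ 270  217   62   46 2042] [300. 239.] z 0.0613 ((0.5175838470458984, 0.23926636576652527), (0.0435979999601841, 0.06259120255708694), 81.91278839111328)
table -0.000514067797170642
[353. 146.] zmax 0.0795
  tab 402 ((0.5662696957588196, 0.01611582189798355), (0.01639701798558235, 0.024075837805867195), 73.45301818847656) [0.5659 0.0163 0.0771]
  sh 1081 ((0.565697431564331, 0.014454726129770279), (0.03741858899593353, 0.050036679953336716), 72.74517059326172)
[266. 152.] zmax 0.0798
  tab 386 ((0.4671415686607361, 0.007071651052683592), (0.02408997155725956, 0.015933338552713394), 14.183865547180176) [0.4677 0.0073 0.077 ]
  sh 869 ((0.4669122099876404, 0.007318062707781792), (0.05015236511826515, 0.03335906192660332), 14.156441688537598)
[268. 247.] zmax 0.0796
  tab 319 ((0.4650703966617584, -0.1037541925907135), (0.016977205872535706, 0.023576747626066208), 62.34975051879883) [ 0.4654 -0.1027  0.077 ]
  sh 784 ((0.46372750401496887, -0.10595294833183289), (0.03966487571597099, 0.04993235319852829), 61.29856872558594)
[354. 248.] zmax 0.0795
  tab 312 ((0.5707085728645325, -0.10555661469697952), (0.023880822584033012, 0.017405837774276733), 11.830467224121094) [ 0.5704 -0.1047  0.077 ]
  sh 721 ((0.5707846283912659, -0.10647714883089066), (0.04989985376596451, 0.03599653020501137), 12.92105484008789)
```

View pics/w3.png

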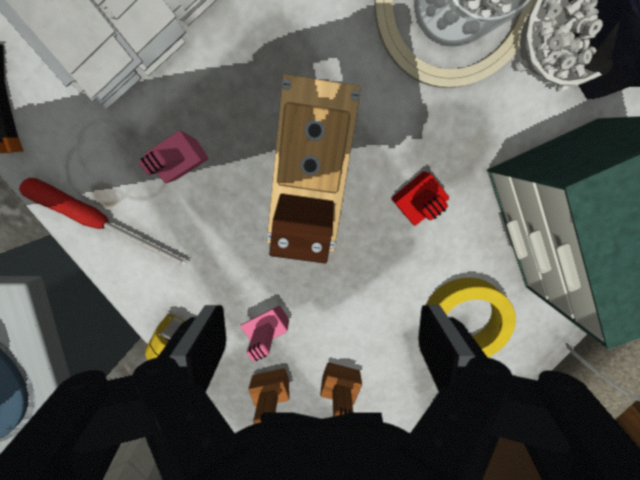

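View pics/w1c.png

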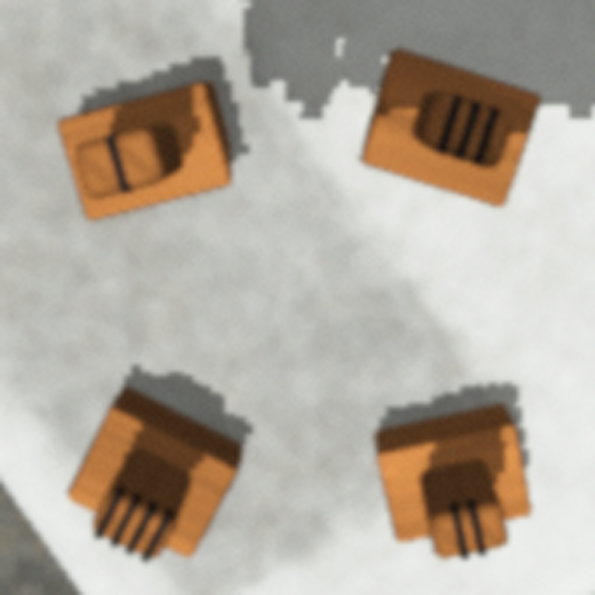

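```bash
python3 - <<'E'
from h import *
z=np.load("pics/w3.npz"); m={k:z[k] for k in z if k!="d"}; im=cv2.imread("pics/w3.png")
th=np.radians(-8.09); X=np.array([np.cos(th),np.sin(th)]);Y=np.array([-X[1],X[0]]); O=np.array([.5249,.2939])
def prof(m,d,im,nm):
    P=cloud(m,d); q=P[...,:2]-O; x=q@X; y=q@Y; g=cv2.cvtColor(im,cv2.COLOR_BGR2GRAY)
    s=(abs(x)<.02)&(P[...,2]<.07)&(abs(y+.02)<.03)&(P[...,2]>0.005); yy=y[s];zz=P[...,2][s];gg=g[s]
    print(nm)
    for b in np.arange(-.046,.006,.001):
        k=(yy>=b)&(yy<b+.001)
        if k.any(): print(f"{b*1e3:.0f} n{k.sum()} z{np.median(zz[k])*1e3:.1f} g{np.median(gg[k]):.0f}",end=" | ")
    print()
prof(m,z["d"],im,"w3")
ms=r.camera_model("side"); prof(ms,np.load("pics/side0.npy"),cv2.imread("pics/side0.png"),"side")
# wedge1 +y face normal from side depth
P=cloud(ms,np.load("pics/side0.npy"))
for nm,c,yaw in (("w1",(.467,.007),14.2),("w2",(.5707,-.1055),12.9),("w3",(.5663,.0161),-17.3),("w4",(.465,-.1037),-28.7)):
    a=np.radians(yaw);q=P[...,:2]-np.array(c);x=q@[np.cos(a),np.sin(a)];y=q@[-np.sin(a),np.cos(a)]
    s=(abs(x)<.02)&(y>.0)&(y<.03)&(P[...,2]>.003)&(P[...,2]<.026)
    print(nm,s.sum(),"dy/dz",np.polyfit(P[...,2][s],y[s],1).round(3))
E
```

```text
w3
-46 n37 z61.7 g50 | -45 n32 z61.5 g49 | -44 n33 z61.4 g49 | -43 n37 z61.5 g50 | -42 n31 z61.7 g50 | -41 n38 z61.4 g50 | -40 n35 z61.7 g49 | -39 n38 z61.4 g48 | -38 n33 z61.6 g46 | -37 n44 z61.1 g40 | -36 n40 z60.5 g30 | -35 n46 z59.5 g25 | -34 n63 z56.8 g23 | -33 n57 z54.4 g23 | -32 n51 z52.5 g24 | -31 n50 z49.8 g24 | -30 n61 z47.4 g24 | -29 n47 z45.1 g24 | -28 n57 z41.9 g25 | -27 n49 z39.7 g24 | -26 n55 z37.0 g24 | -25 n50 z34.4 g24 | -24 n43 z32.3 g23 | -23 n49 z29.8 g25 | -22 n47 z26.9 g25 | -21 n42 z24.6 g25 | -20 n44 z22.5 g25 | -19 n44 z19.9 g26 | -18 n50 z17.1 g32 | -17 n41 z14.4 g89 | -16 n37 z11.5 g157 | -15 n29 z11.5 g178 | -14 n29 z11.4 g183 | -13 n30 z11.7 g185 | -12 n28 z11.8 g186 | -11 n31 z11.5 g181 | -10 n28 z11.3 g174 | -9 n28 z11.5 g157 | -8 n4 z11.9 g138 | -1 n2 z57.6 g134 | 0 n28 z59.1 g126 | 1 n36 z60.2 g132 | 2 n31 z60.9 g150 | 3 n36 z61.3 g160 | 4 n41 z61.6 g162 | 5 n39 z61.5 g163 | 
side
-46 n9 z60.6 g69 | -45 n7 z61.8 g70 | -44 n9 z60.6 g68 | -43 n11 z61.7 g68 | -42 n10 z61.1 g68 | -41 n5 z60.8 g69 | -40 n9 z61.5 g69 | -39 n9 z61.0 g69 | -38 n8 z60.8 g64 | -37 n16 z61.6 g67 | -36 n14 z60.5 g60 | -35 n18 z58.0 g49 | -34 n23 z59.4 g48 | -33 n28 z56.3 g47 | -32 n35 z53.7 g49 | -31 n26 z51.0 g49 | -30 n29 z48.4 g50 | -29 n36 z46.3 g49 | -28 n31 z43.5 g50 | -27 n24 z41.4 g50 | -26 n29 z38.1 g49 | -25 n29 z38.6 g48 | -24 n27 z34.6 g49 | -23 n11 z34.4 g50 | -22 n14 z34.9 g52 | -21 n4 z33.4 g53 | 0 n1 z57.4 g95 | 1 n2 z58.7 g145 | 2 n1 z58.8 g166 | 3 n3 z60.4 g141 | 4 n8 z61.0 g162 | 5 n8 z61.7 g167 | 
w1 143 dy/dz [-0.05   0.019]
w2 145 dy/dz [-0.015  0.017]
w3 135 dy/dz [-0.044  0.018]
w4 107 dy/dz [-0.033  0.018]
```

```bash
cat >> h.py <<'E'
th=np.radians(-8.09); X=np.array([np.cos(th),np.sin(th)]);Y=np.array([-X[1],X[0]]); O=np.array([.5249,.2939])
S=O-.0177*Y
def st(t=""):
    s=r.state(); print(t,"t%.2f"%s["time"],"tcp",s["eef_pos"].round(4),"F",s["force"].round(1),"gw %.3f"%s["gripper_width"]); return s
def pick(c,yaw,z=.045):
    o=dn(np.radians(yaw)); r.grip(.6); r.goto([*c,.15],o); r.move_straight([*c,z],v=.12); r.grip(0,40); st("gripped")
    r.move_straight([*c,.15],v=.2); return st("lifted")
def insert(p=S):
    o=dn(th); r.goto([*p,.17],o); r.move_straight([*p,.092],v=.12)
    s=st("pre"); hit=r.move_straight([*p,.066],v=.02,threshold=6); s=st(f"hit {hit}")
E
python3 - <<'E'
from h import *
pick((.5707,-.1055),12.9)
m,im,d=shot("side","s1"); 
insert()
shot("side","s2"); shot("wrist","w4"); st()
E
python3 -c "
import cv2,numpy as np
a=cv2.imread('pics/s2.png')[180:420,200:420];b=cv2.imread('pics/s1.png')[100:400,200:500]
cv2.imwrite('pics/c2.png',np.hstack([cv2.resize(a,(400,436)),cv2.resize(b,(400,436))]))"
```

```text
gripped t5.58 tcp [ 0.5713 -0.1058  0.0459] F [-0.1 -0.4  3.1] gw 0.273
lifted t6.26 tcp [ 0.5698 -0.1052  0.1486] F [ 0.   0.3 -1.5] gw 0.273
pre t8.54 tcp [0.5231 0.2765 0.0927] F [-0.4  0.7 -0.3] gw 0.273
hit True t9.28 tcp [0.5229 0.2772 0.0796] F [0.3 1.1 2.6] gw 0.271
 t9.38 tcp [0.5229 0.2772 0.0796] F [1.8 1.  3.1] gw 0.274
```

View pics/c2.png

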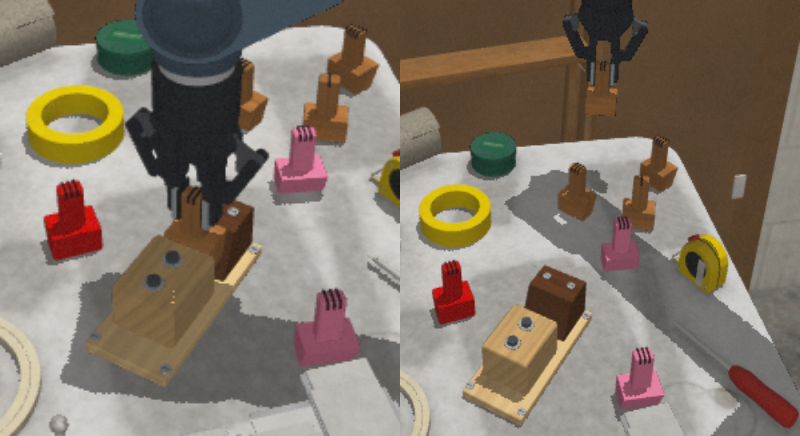

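```bash
cat >> h.py <<'E'
def press(F=30):
    p=r.state()["eef_pos"][:2]
    if r.state()["gripper_width"]<.5: r.grip(.55)
    r.wait(.2)
    r.move_straight([*p,.15],v=.15); r.grip(0,20); r.move_straight([*p,.122],v=.12)
    hit=r.move_straight([*p,.098],v=.015,threshold=F); st(f"press {hit}")
    r.wait(.2); st("held"); r.move_straight([*p,.15],v=.15); st("up")
E
python3 - <<'E'
from h import *
press()
r.goto([.54,.25,.26],dn(0)); m,im,d=shot("wrist","w5"); shot("side","s3")
P=cloud(m,d); q=P[...,:2]-O; x=q@X; y=q@Y
a=P[(abs(x)<.03)&(y>-.05)&(y<.02)&(P[...,2]>.1)&(P[...,2]<.13)]
k=a[:,2]>a[:,2].max()-.004; t=a[k]; print("tab top z",np.median(t[:,2]),"rect",cv2.minAreaRect(t[:,:2].astype(np.float32)))
c=np.array(cv2.minAreaRect(t[:,:2].astype(np.float32))[0])-O; print("jig xy",c@X,c@Y)
s=(abs(x)<.024)&(abs(x)>.014)&(y>-.034)&(y<-.003)&(P[...,2]<.09); print("shoulder z",np.median(P[s][:,2]), "plane", np.linalg.lstsq(np.c_[x[s],y[s],np.ones(s.sum())],P[s][:,2],rcond=None)[0].round(4))
s=(abs(x)<.024)&(y>-.07)&(y<-.045)&(P[...,2]<.09); print("cheek z",np.median(P[s][:,2]))
cv2.imwrite("pics/w5c.png",cv2.resize(im[80:300,220:400],None,fx=2.7,fy=2.7))
E
```

```text
press True t12.42 tcp [0.5233 0.2774 0.1118] F [-1.1 -0.2  5.3] gw 0.002
held t12.62 tcp [0.5233 0.2774 0.1117] F [-1.9 -0.2  5.3] gw 0.001
up t13.03 tcp [0.523  0.2772 0.15  ] F [-0.1 -0.8 -1.6] gw -0.003
tab top z 0.1110128051166665 rect ((0.5228818655014038, 0.2771693170070648), (0.01648823916912079, 0.02342560701072216), 79.55299377441406)
jig xy 0.0003564323879939465 -0.016848192075629466
shoulder z 0.06309601455935937 plane [-0.0082 -0.001   0.0631]
cheek z 0.061643993486716314
```

View pics/w5c.png

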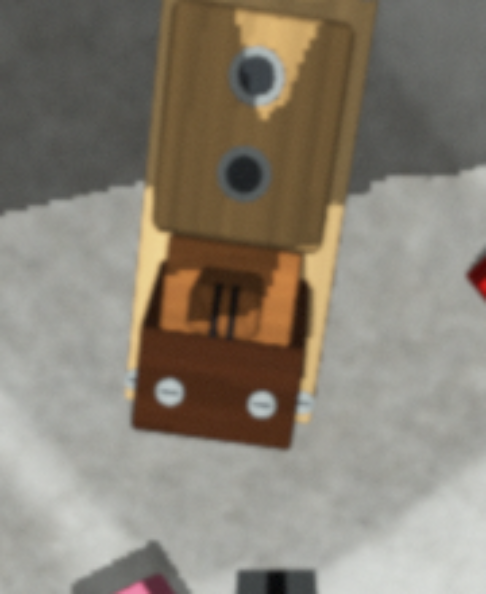

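Wedge 2 sits about 1.5 mm proud, which matches the measured 35.3 mm gap. The first press let off almost at once, so I'll press again slowly and watch whether it sinks.

```bash
python3 - <<'E'
from h import *
p=np.array([.5229,.2772]); r.goto([*p,.15],dn(th)); r.move_straight([*p,.114],v=.1); st()
print(r.move_straight([*p,.102],v=.006,threshold=35)); st("press"); r.wait(.2); st()
z=r.state()["eef_pos"][2]
r.move_straight([*p,.15],v=.1)
r.goto([.54,.25,.26],dn(0)); r.wait(.3); m,im,d=shot("wrist","w6"); shot("side","s4"); shot("scene","sc4")
P=cloud(m,d); q=P[...,:2]-O; x=q@X; y=q@Y
a=P[(abs(x)<.03)&(y>-.05)&(y<.02)&(P[...,2]>.1)&(P[...,2]<.13)]
t=a[a[:,2]>a[:,2].max()-.004]; R=cv2.minAreaRect(t[:,:2].astype(np.float32)); c=np.array(R[0])-O
print("tab top",np.median(t[:,2]),R[1:],"jig xy",c@X,c@Y)
s=(abs(x)<.022)&(abs(x)>.014)&(y>-.032)&(y<-.003)&(P[...,2]<.09); print("shoulder",np.median(P[s][:,2]),np.linalg.lstsq(np.c_[x[s],y[s],np.ones(s.sum())],P[s][:,2],rcond=None)[0].round(4))
# squareness: shoulder mask outline
M=(abs(x)<.032)&(y>-.036)&(y<.0)&(P[...,2]>.060)&(cv2.cvtColor(im,cv2.COLOR_BGR2HSV)[...,2]>70)
print("t",r.state()["time"])
g=[cv2.imread(f"pics/{n}.png") for n in("s4","sc4")]
cv2.imwrite("pics/c4.png",np.hstack([cv2.resize(g[0][180:420,200:440],(400,400)),cv2.resize(g[1][190:370,180:450],(400,267)) if 0 else cv2.resize(g[1][170:370,190:390],(400,400))]))
E
```

```text
t14.70 tcp [0.5235 0.2772 0.1147] F [-0.8  0.8  0.3] gw 0.003
True
press t15.93 tcp [0.5231 0.2773 0.1117] F [-1.7 -1.1  4.6] gw 0.001
 t16.12 tcp [0.5231 0.2773 0.1117] F [-1.7 -0.9  5.4] gw -0.003
tab top 0.11106354871062035 ((0.015860995277762413, 0.02334977500140667), 82.92862701416016) jig xy 0.0006576782640419398 -0.01637076100131131
shoulder 0.06322943324917979 [-0.0092 -0.0049  0.0631]
t 17.65
```

View pics/c4.png

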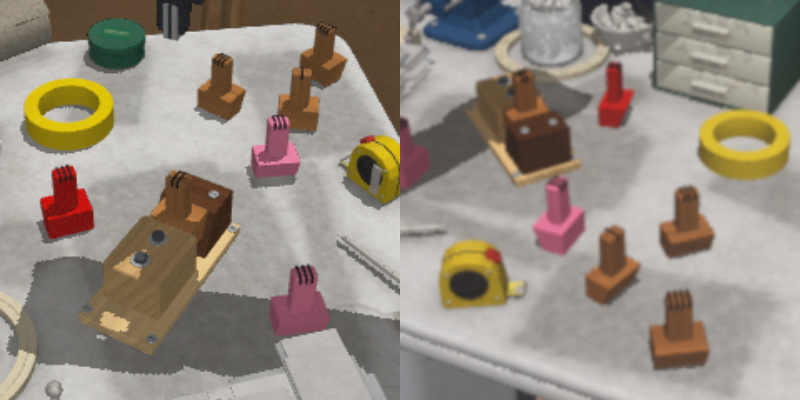

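The second 35 N press didn't sink it any further. The shoulder reads 1.6 mm above the cheek, tilt is about 0.01 and turn about 0.02 rad. The other three wedges are standing untouched, so I'm handing in.

```bash
python3 - <<'E'
from h import *
st(); print(r.sign_off())
E
```

```text
t17.65 tcp [0.5397 0.2501 0.2594] F [ 0.3 -0.1 -0.2] gw -0.000
the job is handed in; nothing more can be done
None
```

The 2-stripe wedge (wedge 2) is in the gap, pressed home and released. I handed the job in at 17.65 s; no verdict is reported.

**Choice:** The depth images put the gap at about 35.2 mm, so I tried the 36 mm wedge first. It stopped about 1.5 mm proud, which implies a gap of about 35.4 mm. By the 2.5 mm per mm rule, wedge 1 would sit about 3.5 mm sunk and wedge 3 about 6.5 mm proud, so I did not try the others.

**Seating:** I lowered it in, let go, then pressed the top of the tab twice with the closed fingers. Both presses (30 N and 35 N thresholds) stopped at the same height, so it did not sink further. The force read only about 5 N once each move had stopped, so the full press was brief.

**Last checks:**

| Check | Measured | Limit |
|---|---|---|
| Shoulder above cheek top | about 1.6 mm | 3.5 mm |
| Offset along the gap | 0.7 mm | 15 mm |
| Tab axis to timber face (17 mm nominal) | 16.4 mm | ±4 mm |
| Tilt | about 0.01 rad | 0.045 rad |
| Turn | about 0.02 rad | 0.08 rad |

The tab's turn read about 0.04 rad after the first press and 0.02 rad after the second. I put the difference down to noise from measuring such a small outline.

The other three wedges were never touched and still stand on the table well clear of the jig. The last pictures show no sign that the tape roll or wax tin moved. The arm was clear of everything at hand-in.

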